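# Pop the battery hatch of the bench controller

## Robot

A 7-joint arm with a two-finger parallel gripper is mounted at the origin on the work surface. World frame = base frame: x ahead of the robot, y to its left, z up, the work surface at z = 0. Lengths are in m, angles in rad, forces in N, time in s.
With the tool pointing down it reaches from about 0.35 to 0.9 m from the base axis. Payload 19.9 kg.
Tool frame: the origin (TCP) lies between the finger pads; the fingertips stand 19 mm ahead of it and the grasp point (between the pads) is the TCP; z points along the fingers, y is the line along which they close (so a half turn about z gives the same grasp; the last joint's range is limited). The gripper opens to 94 mm and grips with 3 to 60 N. Pads are 16 mm wide; open, the fingers measure 119 mm over their backs; the gripper's body (75 mm by 177 mm) begins 78 mm behind the grasp point.
Start: joints at [1.175, 0.417, -0.01, 1.614, 0.005, 1.111, -0.053], TCP at [0.217, -0.586, 0.194] pointing down, gripper open.
Joint ranges: [-2.81, 2.81], [-0.39, 2.02], [-1.27, 1.25], [0.06, 2.57], [-1.19, 4.33], [0.19, 2], [-2.82, 2.82]. Speed limits (rad/s): [1.89, 1.89, 2.39, 2.39, 3.01, 3.01, 3.01].

## Interface

Orientations are given as a 3x3 rotation matrix whose columns are the frame's x, y, z axes.
In Python, from rig import robot gives the robot as it stands. Calls block until the motion is done:
- robot.move_ptp(position, orientation): joint-space move of the TCP to a pose.
- robot.move_linear(position, velocity=0.15, frame=None, threshold=None): straight line of the TCP; frame=None keeps the orientation; velocity is the mean speed in m/s. With threshold (N) it stops when the force on the tool has changed by that much, and returns True; else False.
- robot.goto_joints(angles): joint-space move.
- robot.gripper_to(opening): finger opening in m; the grip force is fixed at half the most; returns when the fingers have stopped.
- robot.pause(seconds).
- robot.ik(position, orientation): joint angles nearest the present ones, or None.
- robot.get_state(): the state.
- robot.grab_frame(name): name is "side" or "top"; returns the picture (384x512x3 uint8, red, green, blue); there is no depth.
- robot.camera_info(name): a dict with "fx", "fy", "cx", "cy" (pixels), "rvec" (rotation vector, rad) and "tvec" (3), from world to camera coordinates, as OpenCV has them. Camera axes: x right, y down, z forward; pixel columns grow to the right and rows downward; lengths in m; the calibration is good to about 2 mm. A picture is of the moment at which its call begins. camera_info takes no time and is no camera call.
A pose or a line that the arm cannot do raises robot.PlanningError and nothing moves.
- robot.sign_off(): hands the job in; it is judged then, once.
The state is a dict: "time": time; "qpos": joint angles; "joint_vel": joint speeds; "effort": joint torques, N m; "ee_pos": TCP position; "tool_rot": TCP orientation; "force": force on the tool from outside, world axes, zero at the start; "moment": the same for the moment, N m; "opening": finger opening in m; "grasp_force": force on a finger pad.
Only numpy, scipy, OpenCV 4.12 (cv2) and the standard library are available. Lean on these libraries where they do the work, as an engineer would, in place of code of your own. Each camera call takes 0.05 s, during which the arm holds its last target. There are 200 camera calls.

## Task

The controller needs a battery change: press the ribbed edge of the wide hatch on its top gently, once, until the hatch bottoms, then back off so that it springs up, watch that it stays up for a couple of seconds without touching it, and do not push it back down. Work with the fingertips only: pick nothing up, do not shove the units or the loose parts around them, and leave the narrow door of the fuse box beside it shut.

Things in the scene. Friction and masses are not known exactly. Their poses are not given: they have to be found in the camera images.
- controller: Controller: loose grey metal case on rubber feet, 150 (x) x 124 (y) x 65 mm high, about 0.95 kg, a display and a 10 mm high black knob on the far part of its top, two cable glands on its far (+x) end. Origin at the centre of its underside, z up; at yaw 0 its -x end faces the robot. On its top lies the wide battery hatch, whose free edge is at x = -60 mm.
- battery_hatch_pad (a point): Where to press the battery hatch: middle of the ribbed strip on its upper face, 65 mm from the hinge line, 15 mm from the free edge (x -45, y 0, z 78 mm in the controller's frame while shut, 13 mm above the case's top face). Moves with the hatch; z is normal to its upper face, up while shut.
- battery_hatch_hinge (a point): Middle of the battery hatch's hinge line, along its far edge (x 20, y 0, z 74 mm in the controller's frame). The hatch is a black plate 80 mm (x, from the hinge towards -x) by 60 mm (y) by 6 mm thick, level while shut; open at 0.67 rad its free edge is 50 mm higher.
- battery_hatch (a joint): Hatch angle, rad: 0.00 to 0.03 latched shut, negative pressed in (stop -0.093, 7.5 mm of travel at the pad), positive open. Push-push latch under the free edge: yields at about 3 N at the pad, reaches the stop by 6 N. Let go from the stop, a damped spring swings it up in about 0.7 s to about 0.67, where it stays. Pressed less than 5 mm it stays shut; pushed fully down again it re-latches.
- fuse_box: Fuse box, to stay shut: loose grey case like the controller but narrower, 150 (x) x 76 (y) x 65 mm high, 0.75 kg, no display, one gland on its far end, a narrow black door 80 x 34 mm on top, its top also 78 mm above the table. Origin at the centre of its underside, z up. It stands beside the controller, left or right of it.
- fuse_door (a joint): Angle of the fuse box's door in rad: 0.00 to 0.03 shut; it has the same push-push latch. To be left shut.
- spare_pack: Loose white plastic battery pack lying on the table, 72 x 40 x 36 mm high, 0.12 kg; origin at the centre of its underside. Not to be moved.
- star_knob: Loose black star-shaped clamping knob, 45 mm across, 28 mm high, on the table; origin at the centre of its underside. Not to be moved.
- air_cylinder: Loose compact aluminium air cylinder standing on the table, 46 x 46 x 60 mm high with two brass fittings sticking out 18 mm on its -x side, 0.3 kg; origin at the centre of its underside. Not to be moved.

How it is judged:
By the outcome, as a careful person would: the job done as asked, in the order asked, and still so for the second after the job is handed in, with the robot touching nothing.
It also fails if it takes over 38 s, if anything falls off the work surface, if the arm or the gripper's body presses on something with over 40 N, if the wrist force passes 120 N, or if a joint passes its speed limit or range.

## Working session

There is one attempt and no reset: what is moved stays moved. The work goes in short steps, each a Python script; the robot and the scene stay as the last script left them, time stands still between calls to the robot, and variables do not carry over. Pictures are saved under pics/ and viewed, at most 10 in all, crops included, and the job is handed in when it is done.

```bash
mkdir -p pics; ls
python3 - <<'E'
from rig import robot
import cv2
for n in("top","side"):
    cv2.imwrite(f"pics/{n}0.png",robot.grab_frame(n)[:,:,::-1]); print(n,robot.camera_info(n))
E
```

```text
pics
top {'fx': 414.50015465868466, 'fy': 414.50015465868466, 'cx': 255.53011249576227, 'cy': 188.3566818638171, 'rvec': array([ 2.17333515, -2.01988291,  0.22809517]), 'tvec': array([-0.04015866,  0.65232585,  1.17503163])}
side {'fx': 416.16729372217685, 'fy': 416.16729372217685, 'cx': 252.38567269437914, 'cy': 191.78919228459696, 'rvec': array([ 2.32764258, -0.3445622 ,  0.13870631]), 'tvec': array([-0.60204928,  0.19840424,  1.04396355])}
```

View pics/top0.png

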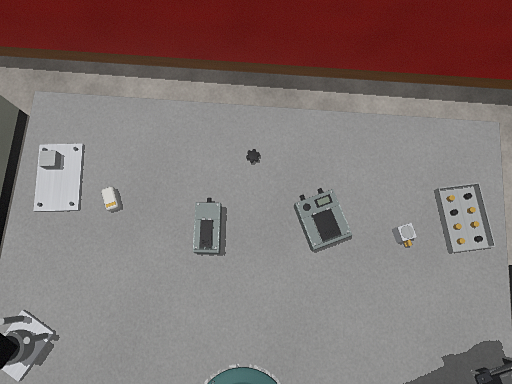

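View pics/side0.png

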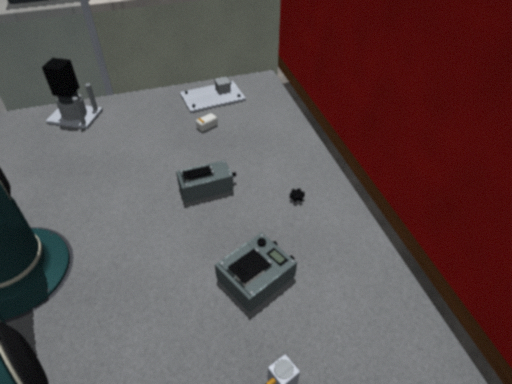

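The top view shows the controller's hatch at about (327,224), with glands at the far end around (312,193). The fuse box is at (208,228), well clear of it. The side view shows the hatch at about (249,266). Next I'll measure the hatch in both views.

```bash
cat > vis.py <<'E'
import cv2, numpy as np
def cam(i):
    R=cv2.Rodrigues(i["rvec"])[0]; K=np.array([[i["fx"],0,i["cx"]],[0,i["fy"],i["cy"]],[0,0,1]]); return K,R,np.asarray(i["tvec"])
def ray(i,p):
    K,R,t=cam(i); return -R.T@t, R.T@np.linalg.solve(K,[p[0],p[1],1])
def onplane(i,p,z):
    c,d=ray(i,p); return c+d*(z-c[2])/d[2]
def proj(i,X):
    return cv2.projectPoints(np.float64(X).reshape(-1,1,3),i["rvec"],i["tvec"],cam(i)[0],None)[0].reshape(-1,2)
def tri(i1,p1,i2,p2):
    P=[cam(i)[0]@np.c_[cam(i)[1],cam(i)[2]] for i in(i1,i2)]
    X=cv2.triangulatePoints(P[0],P[1],np.float64(p1).reshape(2,1),np.float64(p2).reshape(2,1)).ravel(); return X[:3]/X[3]
def blob(img,seed,r,th=55):
    x,y=seed; m=np.zeros(img.shape[:2],np.uint8)
    m[y-r:y+r,x-r:x+r]=(img[y-r:y+r,x-r:x+r].max(2)<th)*255
    c=max(cv2.findContours(m,cv2.RETR_EXTERNAL,cv2.CHAIN_APPROX_NONE)[0],key=cv2.contourArea); return c
E
python3 - <<'E'
from rig import robot
from vis import *
I={n:robot.camera_info(n) for n in("top","side")}; C={}
for n,s,r in(("top",(327,224),25),("side",(249,266),26)):
    img=cv2.imread(f"pics/{n}0.png"); 
    c=blob(img,s,r); rc=cv2.minAreaRect(c); C[n]=rc[0]; print(n,rc,cv2.contourArea(c))
    if n=="top": top=c
    v=img.copy(); cv2.drawContours(v,[c],-1,(0,0,255),1)
    x,y=s; cv2.imwrite(f"pics/{n}1.png",cv2.resize(v[y-45:y+45,x-45:x+45],None,fx=4,fy=4,interpolation=0))
cv2.imwrite("pics/both1.png",np.hstack([cv2.imread("pics/top1.png"),cv2.imread("pics/side1.png")]))
print("tri",tri(I["top"],C["top"],I["side"],C["side"]))
W=np.array([onplane(I["top"],p[0],.078)[:2] for p in top])
rc=cv2.minAreaRect((W*1000).astype(np.float32)); print("world rect mm",rc, cv2.boxPoints(rc))
for p in((312,193),(208,228)): print(onplane(I["top"],p,.06))
E
```

```text
top ((333.73602294921875, 220.95201110839844), (28.586986541748047, 7.462973594665527), 55.304847717285156) 43.5
side ((248.38458251953125, 266.5769348144531), (23.574758529663086, 38.82901382446289), 56.3099365234375) 718.5
tri [ 0.55979594 -0.22565581  0.09765704]
world rect mm ((571.1605224609375, -229.71510314941406), (83.00183868408203, 22.619531631469727), 37.09935760498047) [[ 531.23773 -245.72784]
 [ 544.8818  -263.76898]
 [ 611.0833  -213.70236]
 [ 597.4393  -195.66122]]
[ 0.65479659 -0.16436967  0.06      ]
[0.52537213 0.1403762  0.06      ]
```

View pics/both1.png

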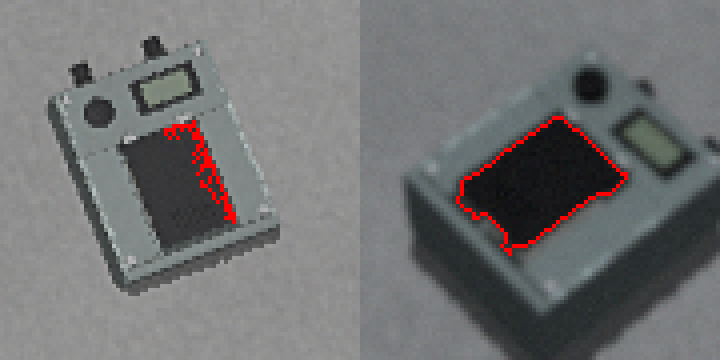

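In the top crop the hatch spans about (120–238, 120–255) and my threshold was too low. The ribbed, lighter edge is at the near (robot) end. I'll raise the threshold.

Run:
```python
from rig import robot
from vis import *
I={n:robot.camera_info(n) for n in("top","side")}; C={}
for n,s,r,th in(("top",(327,224),23,90),("side",(249,266),24,75)):
    img=cv2.imread(f"pics/{n}0.png"); x,y=s
    m=np.zeros(img.shape[:2],np.uint8); m[y-r:y+r,x-r:x+r]=(img[y-r:y+r,x-r:x+r].max(2)<th)*255
    m=cv2.morphologyEx(m,cv2.MORPH_CLOSE,np.ones((3,3))); m=cv2.morphologyEx(m,cv2.MORPH_OPEN,np.ones((5,5)))
    c=max(cv2.findContours(m,0,1)[0],key=cv2.contourArea); rc=cv2.minAreaRect(c); M=cv2.moments(c); C[n]=(M["m10"]/M["m00"],M["m01"]/M["m00"])
    W=np.float32([onplane(I[n],p[0],.078)[:2]*1000 for p in c]); wr=cv2.minAreaRect(W)
    print(n,rc,C[n],"world",wr,cv2.boxPoints(wr).round().tolist())
    v=img.copy(); cv2.drawContours(v,[c],-1,(0,0,255),1); cv2.imwrite(f"pics/{n}2.png",cv2.resize(v[y-45:y+45,x-45:x+45],None,fx=4,fy=4,interpolation=0))
cv2.imwrite("pics/both2.png",np.hstack([cv2.imread("pics/top2.png"),cv2.imread("pics/side2.png")]))
print("tri",tri(I["top"],C["top"],I["side"],C["side"]))
```

```text
top ((326.6723937988281, 224.9310302734375), (29.711254119873047, 20.6121826171875), 68.19859313964844) (326.621546961326, 224.963167587477) world ((558.00048828125, -209.2537841796875), (86.417236328125, 61.423744201660156), 24.262237548828125) [[506.0, -199.0], [531.0, -255.0], [610.0, -219.0], [585.0, -163.0]]
side ((248.03843688964844, 266.80767822265625), (24.68415641784668, 39.106361389160156), 56.30992889404297) (247.96377721943048, 266.64468174204353) world ((554.2302856445312, -212.450927734375), (88.81898498535156, 65.15352630615234), 21.68134880065918) [[501.0, -199.0], [525.0, -259.0], [608.0, -226.0], [583.0, -166.0]]
tri [ 0.55673921 -0.20975916  0.07377476]
```

View pics/both2.png

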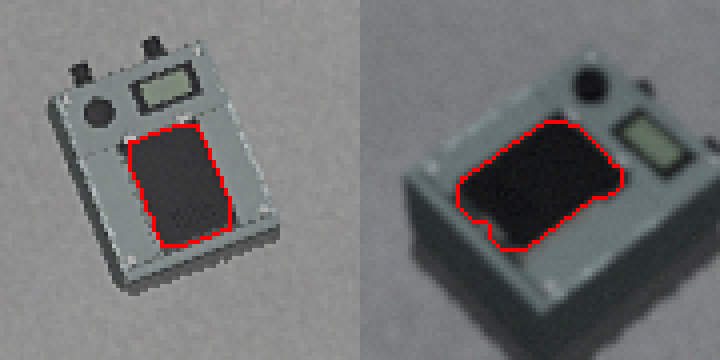

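The outline now matches the hatch in both views: centre about (0.557, -0.210), yaw about 23°, height 0.074 to 0.078. The pad is therefore near (0.534, -0.220). I'll approach with the fingers closed and check there.

Run:
```python
from rig import robot
from vis import *
s=robot.get_state(); print(s["time"],s["force"])
a=np.deg2rad(23); best=None
for k in(1,-1):
    y=k*np.array([-np.sin(a),np.cos(a),0]); z=np.array([0,0,-1.]); R=np.c_[np.cross(y,z),y,z]
    q=robot.ik([.534,-.220,.2],R)
    if q is not None:
        d=np.abs(np.array(q)-s["qpos"]).max(); print(k,d)
        if best is None or d<best[0]: best=(d,R)
R=best[1]
robot.gripper_to(0.0)
robot.move_ptp([.534,-.220,.2],R)
robot.move_linear([.534,-.220,.117],0.12)
s=robot.get_state(); print(s["time"],s["force"],s["ee_pos"],s["opening"])
out=[]
for n in("top","side"):
    v=robot.grab_frame(n)[:,:,::-1].copy(); i=robot.camera_info(n)
    x,y=proj(i,[.534,-.22,.078])[0].astype(int); out.append(cv2.resize(v[y-45:y+45,x-45:x+45],None,fx=4,fy=4))
cv2.imwrite("pics/near.png",np.hstack(out))
```

```text
0.1 [-0.30704325  0.15112759 -0.82328708]
1 1.9443159289966423
-1 0.8542600371455908
4.125 [ 0.43743617 -1.04991346  0.15590143] [ 0.53437606 -0.2201854   0.11764316] 0.00038530887899678406
```

View pics/near.png

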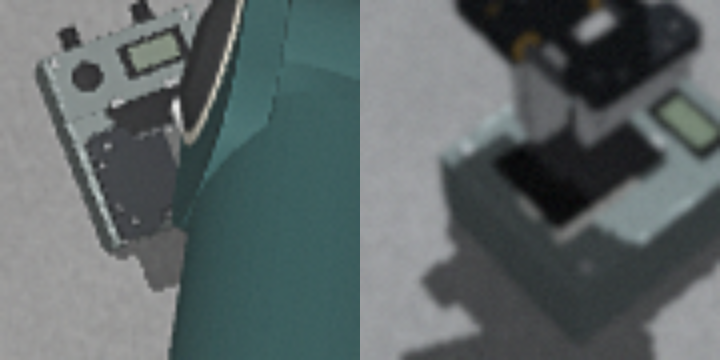

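The side crop shows the closed fingers over the hatch, but the dark tips blend into it. I'll take an enlarged side crop with the expected tip and pad projected onto it.

Run:
```python
from rig import robot
from vis import *
i=robot.camera_info("side"); v=robot.grab_frame("side")[:,:,::-1].copy(); s=robot.get_state()
p=np.array(s["ee_pos"]); R=np.array(s["tool_rot"]); tip=p+.019*R[:,2]
x,y=proj(i,[.534,-.22,.09])[0].astype(int); r=32; f=18
v=cv2.resize(v[y-r:y+r,x-r:x+r],None,fx=9,fy=9,interpolation=cv2.INTER_CUBIC)
v=cv2.convertScaleAbs(v,alpha=1.8,beta=20)
def dot(P,c):
    u=((proj(i,P)[0]+.5-[x-r,y-r])*9).astype(int); cv2.circle(v,tuple(map(int,u)),3,c,-1)
dot(tip,(0,0,255)); dot(tip+.008*R[:,0],(0,160,255)); dot(p,(255,0,255)); dot([.534,-.22,.078],(0,255,0))
c,sn=np.cos(np.deg2rad(23)),np.sin(np.deg2rad(23))
for a in(-40,40):
    for b in(-30,30): dot([.557+(a*c-b*sn)/1e3,-.210+(a*sn+b*c)/1e3,.078],(255,255,0))
cv2.imwrite("pics/side3.png",v)
```

```text
(no output)
```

View pics/side3.png

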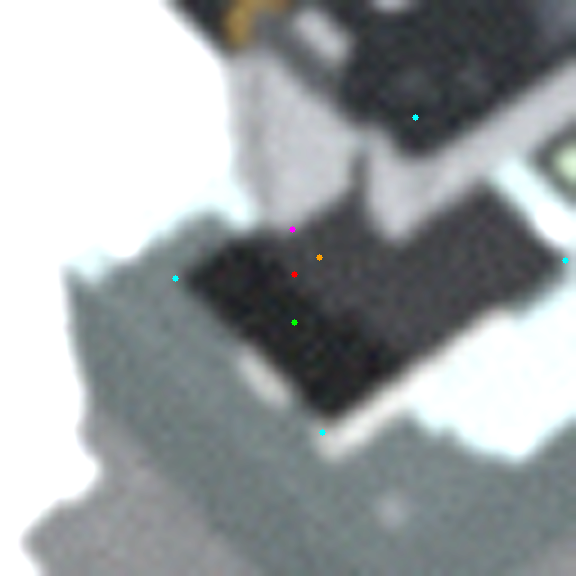

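The cyan predicted hatch corners match the picture to within 2 to 3 mm, and the closed fingers are centred on the expected TCP column (x≈292). The tip sits over the ribbed strip. I'll press with a force stop, logging the contact, then back straight off.

Run:
```python
from rig import robot
import numpy as np
P=[.536,-.219]
g=lambda:robot.get_state()
robot.move_linear(P+[.105],0.05); robot.pause(.3); f0=np.array(g()["force"])
hit=robot.move_linear(P+[.082],0.010,threshold=8)
s=g(); print("pressed",hit,s["ee_pos"],np.array(s["force"])-f0,s["time"])
if hit:
    robot.move_linear(P+[.25],0.25)
s=g(); print(s["ee_pos"],np.array(s["force"])-f0,s["time"])
```

```text
pressed False [ 0.53602037 -0.21900521  0.08202434] [-0.35178317  0.40230856 -0.25573834] 7.4167
[ 0.53602037 -0.21900521  0.08202434] [-0.35178317  0.40230856 -0.25573834] 7.4167
```

There was no contact at a nominal tip height of 63 mm, so I need to look before going further.

Run:
```python
from rig import robot
from vis import *
i=robot.camera_info("side"); im=robot.grab_frame("side")[:,:,::-1].copy(); s=robot.get_state()
print(s["opening"],s["tool_rot"],s["qpos"])
p=np.array(s["ee_pos"]); R=np.array(s["tool_rot"]); tip=p+.019*R[:,2]
x,y=proj(i,[.534,-.22,.12])[0].astype(int); r=50; f=6
v=cv2.resize(im[y-r:y+r,x-r:x+r],None,fx=f,fy=f,interpolation=cv2.INTER_CUBIC)
v=cv2.convertScaleAbs(v,alpha=1.6,beta=10)
for P,c in((tip,(0,0,255)),(p,(255,0,255)),([.536,-.219,.078],(0,255,0))):
    u=((proj(i,P)[0]+.5-[x-r,y-r])*f).astype(int); cv2.circle(v,tuple(map(int,u)),3,c,-1)
cv2.imwrite("pics/side4.png",v)
```

```text
0.00041606527679223927 [[ 9.20512182e-01  3.90713864e-01  1.88974732e-05]
 [ 3.90713864e-01 -9.20512182e-01 -7.41907615e-06]
 [ 1.44966183e-05  1.42128547e-05 -1.00000000e+00]] [ 0.50968886  0.47581325 -0.22300567  1.81990637  0.13402795  0.86044463
 -0.94632093]
```

View pics/side4.png

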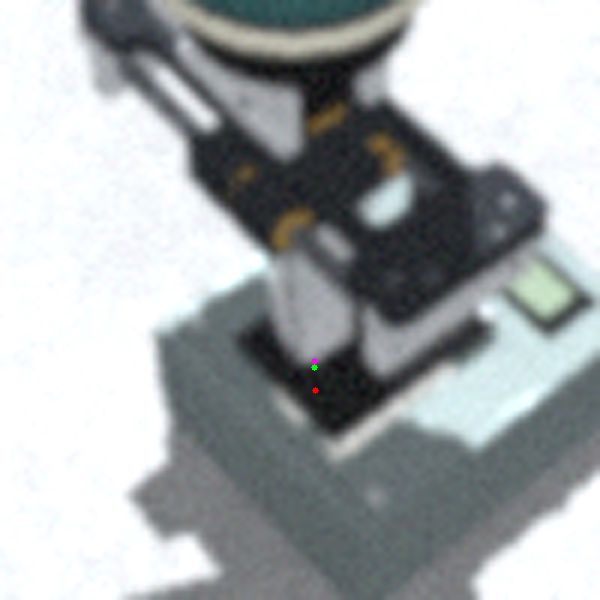

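The light fingertips end roughly at hatch height, around (312,362), so the closed fingertips reach less far ahead than nominal and are still above the hatch. The lateral position is right. I'll keep descending slowly: find contact, then press to the stop.

Run:
```python
from rig import robot
import numpy as np
P=[.536,-.219]
g=lambda:robot.get_state()
f0=np.array(g()["force"])
def rep(t): s=g(); print(t,np.round(s["ee_pos"],4),np.round(np.array(s["force"])-f0,2),s["time"])
c=robot.move_linear(P+[.056],0.012,threshold=2.2); rep(f"contact {c}")
if c:
    z=g()["ee_pos"][2]
    hit=robot.move_linear(P+[z-.012],0.008,threshold=6); rep(f"stop {hit}")
    if hit and z-g()["ee_pos"][2]>.0055:
        robot.move_linear(P+[.25],0.25); rep("up")
```

```text
contact True [ 0.5358 -0.219   0.066 ] [ 0.24 -1.    2.53] 8.7583
stop True [ 0.5359 -0.219   0.06  ] [-1.39  0.63  8.47] 9.6167
up [ 0.5353 -0.2188  0.2484] [ 0.75 -0.03  0.63] 10.525
```

Contact came at TCP z = 0.066, and the stop at 0.060 with 8.5 N. Now I'll move aside without touching anything, wait, and watch.

Run:
```python
from rig import robot
from vis import *
out=[]
def shot():
    for n in("side",):
        i=robot.camera_info(n); v=robot.grab_frame(n)[:,:,::-1]; x,y=proj(i,[.557,-.21,.09])[0].astype(int)
        out.append(cv2.resize(v[y-50:y+50,x-50:x+50],None,fx=3.8,fy=3.8))
robot.pause(.5); shot()
robot.move_linear([.42,-.26,.28],0.15); robot.pause(2.2); shot()
cv2.imwrite("pics/open.png",np.hstack(out)); s=robot.get_state(); print(s["time"],s["force"])
```

```text
14.3167 [-0.47554127  0.27534268  0.61000508]
```

View pics/open.png

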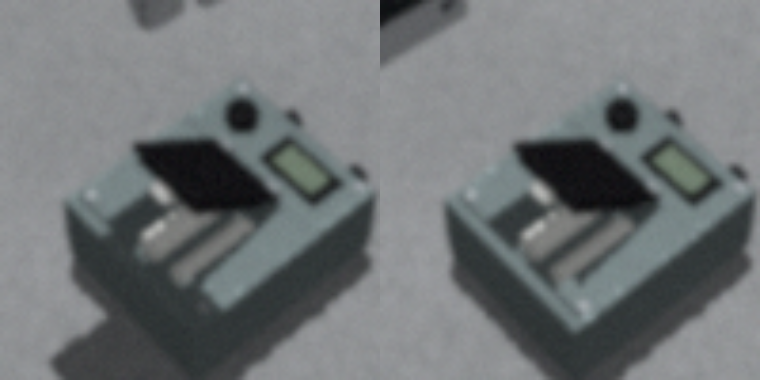

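Both pictures show the hatch standing open (dark plate at about (205,175) left and (585,175) right), with the batteries visible beneath. It has not moved in the roughly 3 s between them, and the controller is in place. Signing off.

```bash
python3 -c "
from rig import robot
print(robot.sign_off())"
```

```text
the job is handed in; nothing more can be done
None
```

The battery hatch was pressed once to its stop (about 8.5 N), sprang open and stayed up untouched for about 3 s, the fuse box and loose parts were not touched, and the job was handed in at about 14 s.

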